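Hold a sprung collar down while the retaining clip goes on

ROBOT

A 6-joint arm with a two-finger parallel gripper is mounted at the origin on a cart in front of the work surface, level with it; the furniture and walls round the work are solid. World frame = base frame: x ahead of the robot, y to its left, z up, the work surface at z = 0. Lengths are in mm, angles in degrees, forces in N, time in s.
With the tool pointing down it reaches from about 325 to 925 mm from the base axis. Payload 3.1 kg.
Tool frame: the origin (TCP) lies at the very end of the fingers, on their centre line; the grasp point (between the pads) lies grasp_offset behind it (grasp_offset is the distance from the TCP to the grasp point, in mm); z points along the fingers, y is the line along which they close (so a half turn about z gives the same grasp; the last joint's range is limited). The gripper opens to 85 mm and grips with 20 to 120 N. Pads are 22 mm wide; open, the fingers measure 114 mm over their backs; the gripper's body (76 mm by 85 mm) begins 54 mm behind the grasp point. The pads swing forward as they close: fully open they stand 13 mm farther back than shut.
Start: joints at [-71.173, 12.427, 92.441, -0, 75.132, -6.429], TCP at [266.686, -565.259, 231.3] pointing down, gripper open.
Joint ranges: [-157.48, 157.48], [-44.54, 120.13], [17.64, 146.25], [-64.5, 244.5], [7.68, 150.69], [-147.95, 147.95]. Speed limits (degrees/s): [159.86, 159.86, 180, 180, 180, 180].

INTERFACE

Orientations are given as [roll, pitch, yaw] about the fixed x, y, z axes, in that order (R = Rz(yaw) Ry(pitch) Rx(roll)).
In Python, from station import * gives the robot as it stands. Calls block until the motion is done:
- goto(position, orientation): joint-space move of the TCP to a pose.
- move_l(position, attitude=None, speed=150): straight line of the TCP; attitude=None keeps the orientation; speed is the mean speed in mm/s.
- move_j(angles): joint-space move.
- grip(opening, squeeze=None): finger opening in mm; squeeze is the grip in N (None keeps the last); returns when the fingers have stopped.
- wait(seconds).
- solve_ik(position, orientation): joint angles nearest the present ones, or None.
- get_obs(): the state.
- get_image(name): name is "scene" or "top" or "wrist"; returns the picture (400x640x3 uint8, red, green, blue); there is no depth.
- get_calibration(name): a dict with "fx", "fy", "cx", "cy" (pixels), "R" (3x3) and "t" (3): a world point X has camera coordinates R X + t; the wrist camera has in their place "mount" (4x4, takes a point from camera to tool coordinates, whose origin is the TCP and whose axes are the flange's). Camera axes: x right, y down, z forward; pixel columns grow to the right and rows downward; lengths in mm; the calibration is good to about 2 mm. A picture is of the moment at which its call begins: read the wrist's pose just before it. get_calibration takes no time and is no camera call.
A pose or a line that the arm cannot do raises Unreachable and nothing moves.
- sign_off(): hands the job in; it is judged then, once.
Trained networks look in the newest picture that a camera, given by its name, has taken for a name from the list of things; names that differ only in an ending like _2 or _b are one class to them, and where a whole thing is asked for, a point or a joint stands for the part that bears it (a point fixed in the world has none). Each returns a list of dicts, best first, with "score" (0 to 1); they miss things now and then, are a little off and sometimes report something else, mostly with a low value. They report only what shows in the picture. A call takes as long as a camera call. They do not tell look-alikes from the thing itself.
- spot_in(name, camera): "extent" ([centre column, centre row, width, height] in pixels, round what is visible of it).
- regions_of(name, camera): "region" (400x640 bool, what is visible of it) and "extent" ([centre column, centre row, width, height] in pixels, round what is visible of it).
The state is a dict: "t": time; "joint_pos": joint angles; "qvel": joint speeds; "effort": joint torques, N m; "tcp_pos": TCP position; "ee_rot": TCP orientation; "wrist_force": force on the tool from outside, world axes, zero at the start; "moment": the same for the moment, N m; "grip_width": finger opening in mm; "grip_force": force on a finger pad.
Only numpy, scipy, OpenCV 4.12 (cv2) and the standard library are available. Lean on these libraries where they do the work, as an engineer would, in place of code of your own. Each camera call takes 0.05 s, during which the arm holds its last target. There are 200 camera calls.

TASK

Be my third hand: take the flanged collar with the tall hub, slide it flange down over the upright post of the spring fixture, and press it down on the sprung seat with a steady push of about 13 newtons, which brings the seat about 7 mm down, a little over half its travel, so that the clip groove near the post's tip stands clear above the hub for me to fit the clip. Never drive the seat down to its stop, and leave the low-hubbed collar and the other things on the bench where they are. Finish while still gripping the collar and holding it down like that: do not let go.

Things in the scene. Friction and masses are not known exactly. Their poses are not given: they have to be found in the camera images.
- collar: Steel flanged collar with the TALL hub, loose, flange down on the worktop at the start, about 110 to 225 g. Round flange 56 mm diameter, 8 mm thick, at the bottom; round hub 40 mm diameter above it, from 8 to 38 mm height; bore 19 mm right through. Origin at the centre of the flange's underside, z up along the bore. Grip across the hub from above, fingertips just over the flange.
- spring_post: Spring fixture screwed to the worktop (place and yaw differ per run). Origin: centre of the base's underside, on the post's axis, z up. Base plate 110 x 110 x 10 mm, screw heads to 15 mm height; round spring pot 62 mm diameter, rim at 40 mm height; fixed upright steel post 16 mm diameter in its middle, tip at 102 mm height, the last 6 mm tapered to 9 mm diameter.
- clip_groove (a point): Middle of the dark clip groove round the post, on its axis, 90 mm above the worktop; the groove runs from 88.5 to 91.5 mm height. The hub covers it when the collar just rests on the seat (hub top at about 92 mm); it is clear once the seat is about 4 mm down.
- seat: Sprung seat: steel disc 48 mm diameter round the post, rising out of the spring pot. Origin at the centre of its upper face, 54 mm above the worktop when free. Moves straight down only, 12 mm to its hard stop (upper face at 42 mm). Spring: about 3 N at the first movement, then 1.5 N more per mm: about 13 N at 7 mm down (upper face at 47 mm).
- low_collar: Look-alike to be left alone: steel flanged collar with the same 56 x 8 mm flange but a LOW hub (40 mm in diameter, total height 18 mm) and a bore of 12 mm, too small for the post. Origin at the centre of its underside.
- screwdriver: Screwdriver with a red handle lying on the worktop, 140 mm long, 20 mm thick; bystander. Origin under its middle.
- objective_can: White screw-cap can standing upright, 38 mm in diameter, 49 mm tall; bystander. Origin at the centre of its underside. Beside and behind it stand tall fixed microscopes (from about x = 0.55 m, on either side of y = 0): swing the arm across nearer to the robot than that.
- eyepiece: Black spare microscope eyepiece standing upright, 40 mm in diameter, 42 mm tall; bystander. Origin at the centre of its underside.
- slide_pack: White card box of slides, 30 x 82 x 26 mm; bystander. Origin at the centre of its underside.
Not all that is in view belongs to the job. Leave any brown or red look-alike of the collar alone.

How it is judged (in metres and radians):
On the way, in this order (a step that is already met when the one before it is completed fails the run):
1. The tall-hubbed collar is on the post, its flange below the post's tip, upright (horizontal distance between collar and spring_post below 0.004 m and angle between collar's own z axis and vertical below 0.1 rad and z of collar in the frame of spring_post between 0.04 and 0.09 m), for 0.1 s.
2. The collar is pressed down on the seat with the push in the band and held steady for a second (horizontal distance between collar and spring_post below 0.004 m and angle between collar's own z axis and vertical below 0.1 rad and z of seat in the frame of spring_post between 0.044 and 0.05 m and z of collar in the frame of seat between -0.002 and 0.002 m and contact force between collar and seat between 8.5 and 19 N and contact force between the fingers and collar above 3 N and linear speed of collar below 0.01 m/s), for 1 s.
At the end, for the whole second after the job is handed in: The collar is on the post (within 4 mm of its axis, upright within 0.1 rad), its flange on the seat; the seat is 4 to 10 mm down, the push of collar on seat 8.5 to 19 N, the fingers still bear on the collar (over 3 N) and nothing moves, all through the last second (all of step 2); the arm keeps its last pose, push and grip.
It fails at once if the seat is driven down to its stop (more than 11.5 mm) (z of seat in the frame of spring_post below 0.0425 m).
It fails at once if the low-hubbed collar or a bystander (screwdriver, can, eyepiece, slide box) is moved over 25 mm (distance of any of low_collar, screwdriver, objective_can, eyepiece, slide_pack from where it was at the start of the episode above 0.025 m).
It also fails if it takes over 67 s, if anything falls off the work surface, if the arm or the gripper's body presses on something with over 40 N, if the wrist force passes 120 N, or if a joint passes its speed limit or range.

## Working session

There is one attempt and no reset: what is moved stays moved. The work goes in short steps, each a Python script; the robot and the scene stay as the last script left them, time stands still between calls to the robot, and variables do not carry over. Pictures are saved under pics/ and viewed, at most 10 in all, crops included, and the job is handed in when it is done.

```bash
mkdir -p pics; ls
python3 - <<'E'
from station import *
import cv2,numpy as np
o=get_obs();print(o['t'],o['tcp_pos'],o['ee_rot'],o['grip_width'],o['wrist_force'])
ims=[]
for c in("scene","top"):
    im=get_image(c);ims.append(im);cv2.imwrite(f'pics/{c}0.png',im[:,:,::-1])
    k=get_calibration(c);print(c,{a:np.round(b,3).tolist() for a,b in k.items()})
    for n in("collar","low_collar","spring_post","seat","clip_groove"):
        print(n,[(np.round(d['extent']).tolist(),round(d['score'],2)) for d in spot_in(n,c)][:5])
print(get_calibration("wrist"))
E
```

```text
pics
0.0 [ 266.42173566 -564.483803    229.97502685] [-1.79863370e+02 -1.64996214e-02  2.52537034e+01] 85.24481026028792 [ 0.32159657 -0.64585728  0.57192394]
scene {'fx': 439.129, 'fy': 439.129, 'cx': 317.744, 'cy': 199.328, 'R': [[0.602, -0.799, -0.002], [-0.555, -0.416, -0.72], [0.574, 0.435, -0.694]], 't': [-235.899, 374.144, 1015.808]}
collar [([290.0, 216.0, 23.0, 20.0], 0.79), ([346.0, 243.0, 20.0, 18.0], 0.75), ([314.0, 229.0, 23.0, 18.0], 0.51)]
low_collar [([405.0, 288.0, 18.0, 18.0], 0.55)]
spring_post [([278.0, 192.0, 17.0, 23.0], 0.61)]
seat []
clip_groove [([278.0, 194.0, 14.0, 18.0], 0.63)]
top {'fx': 433.948, 'fy': 433.948, 'cx': 323.086, 'cy': 196.128, 'R': [[-0.028, -1.0, -0.002], [-0.99, 0.028, -0.139], [0.139, -0.001, -0.99]], 't': [85.986, 505.59, 1492.39]}
collar [([355.0, 204.0, 18.0, 14.0], 0.72), ([327.0, 214.0, 16.0, 14.0], 0.63), ([300.0, 211.0, 13.0, 17.0], 0.44)]
low_collar [([414.0, 216.0, 20.0, 16.0], 0.64)]
spring_post [([262.0, 207.0, 36.0, 35.0], 0.56)]
seat [([417.0, 215.0, 15.0, 16.0], 0.58)]
clip_groove [([263.0, 202.0, 38.0, 32.0], 0.77), ([327.0, 214.0, 18.0, 12.0], 0.7)]
{'fx': 311.61196404759227, 'fy': 311.61196404759227, 'cx': 318.43365919073693, 'cy': 194.19662123573212, 'mount': array([[ 2.61459399e-04, -9.63298134e-01, -2.68433673e-01,
         6.82028350e+01],
       [ 9.99999953e-01,  2.95485304e-04, -8.63567336e-05,
         5.17059442e-01],
       [ 1.62505486e-04, -2.68433638e-01,  9.63298165e-01,
        -1.42436732e+02],
       [ 0.00000000e+00,  0.00000000e+00,  0.00000000e+00,
         1.00000000e+00]])}
```

Run:
```python
import cv2,numpy as np
a=cv2.imread('pics/top0.png')[130:290,200:460]
b=cv2.imread('pics/scene0.png')[120:320,230:460]
a=cv2.resize(a,None,fx=3,fy=3,interpolation=2);b=cv2.resize(b,None,fx=3,fy=3,interpolation=2)
cv2.imwrite('pics/a.png',a);cv2.imwrite('pics/b.png',b)
```

```text
(no output)
```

View pics/a.png

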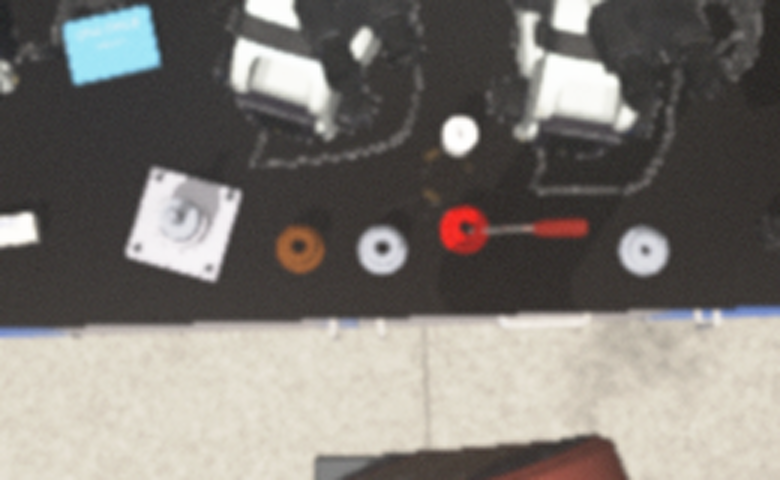

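View pics/b.png

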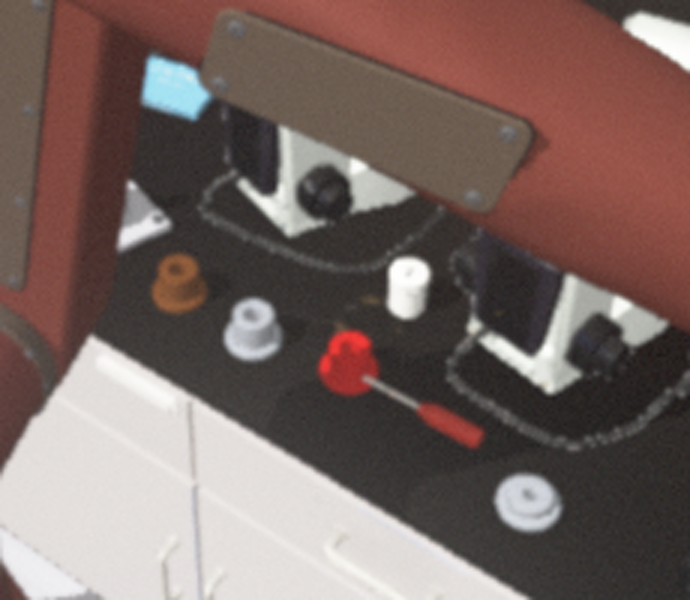

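Candidates in the top view: brown (300,213), steel tall hub (327,213), red (354,206) and steel low hub (414,213). The steel one at (327,213), which is (314,229) in the scene view, is the collar. The enlarged crops show a tall grey hub with a wide bore there, while (414,213) is visibly flat with a small bore. The post is at about (262,204).

```bash
cat > h.py <<'E'
from station import *
import cv2,numpy as np
from scipy.spatial.transform import Rotation as Ro
def cam(n):
    k=get_calibration(n)
    if n!="wrist":return k,np.array(k['R']),np.array(k['t'])
    o=get_obs();M=np.array(k['mount']);Rt=Ro.from_euler('xyz',o['ee_rot'],degrees=True).as_matrix()
    Rc=Rt@M[:3,:3];c=Rt@M[:3,3]+np.array(o['tcp_pos'])
    return k,Rc.T,-Rc.T@c
def ray(C,uv):
    k,R,t=C;return -R.T@t,R.T@np.array([(uv[0]-k['cx'])/k['fx'],(uv[1]-k['cy'])/k['fy'],1])
def atz(C,uv,z):
    c,d=ray(C,uv);return c+d*(z-c[2])/d[2]
def proj(C,X):
    k,R,t=C;p=R@np.array(X)+t;return np.array([k['fx']*p[0]/p[2]+k['cx'],k['fy']*p[1]/p[2]+k['cy']])
def tri(L):
    A=np.zeros((3,3));b=np.zeros(3)
    for C,uv in L:
        c,d=ray(C,uv);d=d/np.linalg.norm(d);P=np.eye(3)-np.outer(d,d);A+=P;b+=P@c
    return np.linalg.solve(A,b)
E
python3 - <<'E'
from h import *
T=cam("top");S=cam("scene")
print('collar',atz(T,(327,213.5),20),atz(S,(314,229),20),tri([(T,(327,213.5)),(S,(314,229))]))
print('brown',atz(T,(300,213),20),'low',atz(T,(414,213),10),'post base',atz(T,(261.5,205),10))
print('can',atz(T,(353,175),49))
for p in ([430,-20,200],[430,60,200],[430,160,260]):print(solve_ik(p,[180,0,90]))
E
```

```text
collar [447.53671879  59.73216062  20.        ] [449.28837306  56.90143198  20.        ] [448.73537037  58.52436927  19.11742002]
brown [451.97857536 155.14876404  20.        ] low [ 441.6703407  -249.84935327   10.        ] post base [485.51802333 292.52010891  10.        ]
can [577.82268986 -35.19662008  49.        ]
[-12.02170772 -10.65362827 119.3086954    0.          71.34493287
 -12.02170772]
[-1.33474997e+00 -1.01280437e+01  1.18867825e+02 -2.54444375e-14
  7.12602186e+01 -1.33474997e+00]
[ 1.16339336e+01 -9.98639036e+00  1.12148137e+02 -2.54444375e-14
  7.78382536e+01  1.16339336e+01]
```

Run:
```python
from h import *
goto([330,-330,260],[180,0,60])
i=0
for p,ns in (([430,30,180],["collar"]),([440,85,180],["collar"]),([470,240,250],["spring_post","seat","clip_groove"]),([470,320,250],["spring_post","seat","clip_groove"])):
    goto(p,[180,0,90]);wait(.3)
    C=cam("wrist");im=get_image("wrist");cv2.imwrite(f'pics/w{i}.png',im[:,:,::-1])
    np.savez(f'c{i}.npz',R=C[1],t=C[2]);i+=1
    for n in ns:
        for d in spot_in(n,"wrist"):print(i-1,n,np.round(d['extent'],1).tolist(),round(d['score'],2))
    print('exp',proj(C,[448.7,58.5,38]),proj(C,[485.5,292.5,10]),proj(C,[485.5,292.5,102]))
print(get_obs()['t'],get_obs()['wrist_force'])
a=np.vstack([np.hstack([cv2.imread(f'pics/w{j}.png') for j in (r,r+1)]) for r in (0,2)])
cv2.imwrite('pics/m.png',cv2.resize(a,(800,500),interpolation=cv2.INTER_AREA))
```

```text
0 collar [339.6, 146.6, 54.2, 55.1] 0.78
0 collar [354.6, 238.6, 48.8, 57.2] 0.7
0 collar [347.5, 43.4, 59.3, 67.9] 0.57
exp [338.04471949 151.109461  ] [ 386.64156551 -147.05855076] [ 424.58860889 -287.87148492]
1 collar [335.9, 103.8, 55.4, 61.5] 0.87
1 collar [331.0, 201.2, 52.0, 53.0] 0.82
1 collar [346.9, 284.4, 48.6, 60.0] 0.7
exp [327.16632307 208.42373932] [371.66916193 -65.49762922] [ 398.77921499 -153.19249993]
2 spring_post [336.6, 116.2, 114.4, 110.4] 0.85
2 seat [336.5, 120.8, 44.4, 50.5] 0.62
2 clip_groove [339.1, 117.0, 114.4, 118.1] 0.69
exp [302.40688403 304.07849316] [331.44808818 119.25339192] [335.45786322 123.07345062]
3 spring_post [336.1, 182.4, 105.7, 100.5] 0.84
3 seat [336.2, 192.7, 39.7, 46.4] 0.72
3 clip_groove [334.8, 182.2, 105.7, 106.3] 0.76
exp [302.71917788 354.44543332] [330.20746282 184.71354959] [333.6803     207.21913599]
6.2667 [-0.37099593  0.39967875 -1.10464131]
```

View pics/m.png

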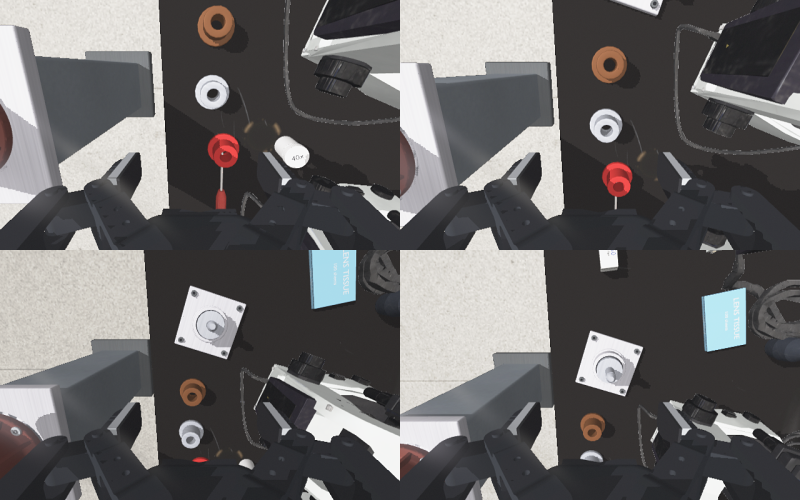

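The mosaic shows the grey collar between the brown one and the red one, at about (340,147) in w0 and (331,201) in w1. The post is at about (338,122) in w2, free-standing with its seat up. Next I'll take closer views with matching geometry so the calibration bias cancels.

Run:
```python
from h import *
k=get_calibration("wrist")
Cs=[(k,*(lambda z:(z['R'],z['t']))(np.load(f'c{i}.npz'))) for i in range(4)]
c=tri([(Cs[0],(339.6,146.6)),(Cs[1],(331,201.2))]);s=tri([(Cs[2],(336.5,120.8)),(Cs[3],(336.2,192.7))])
b=tri([(Cs[2],(336.6,116.2)),(Cs[3],(336.1,182.4))])
print('collar',c,'seat/post',s,'fixture',b)
i=0
for q,zt in ((s,102),(c,38)):
  for dx,dy in ((0,0),(0,-40)):
    goto([q[0]+dx,q[1]+dy,zt+110],[180,0,90]);wait(.4)
    C=cam("wrist");im=get_image("wrist");cv2.imwrite(f'pics/v{i}.png',im[:,:,::-1]);np.savez(f'd{i}.npz',R=C[1],t=C[2])
    u=proj(C,[q[0],q[1],zt]);print(i,u,get_obs()['tcp_pos'])
    x0,y0=int(u[0])-66,max(0,int(u[1])-50);print(x0,y0)
    cv2.imwrite(f'pics/vc{i}.png',cv2.resize(im[y0:y0+100,x0:x0+133,::-1],(400,300),interpolation=2));i+=1
print(get_obs()['t'])
I=[cv2.imread(f'pics/vc{j}.png') for j in range(4)]
cv2.imwrite('pics/n.png',np.vstack([np.hstack(I[:2]),np.hstack(I[2:])]))
```

```text
collar [452.22084788  60.18695067  19.21649502] seat/post [490.23504819 292.25216509  47.31351979] fixture [492.10131659 296.0981144   12.52480188]
0 [317.51826747 191.61683581] [490.35481859 292.74725648 212.70162329]
251 141
1 [317.98359839 143.67447129] [490.18854547 252.66147862 211.98769129]
251 93
2 [317.5111787  191.69114677] [452.39735097  60.65254514 148.11207043]
251 141
3 [318.02801259 143.66560644] [452.1975046   20.62096496 148.00061694]
252 93
9.7833
```

View pics/n.png

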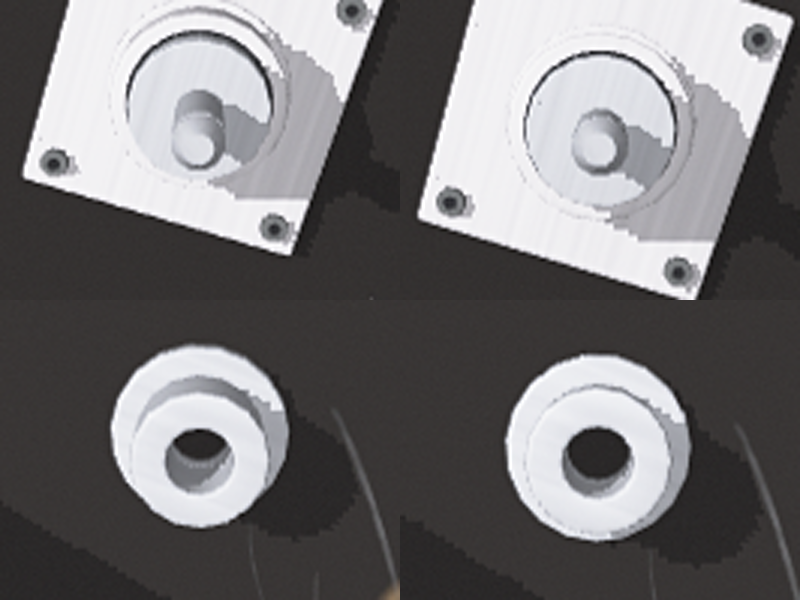

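In v0/v1 the post tip is at about (317.5,191.0) and (317.2,141.7). In v2/v3 the hub-top bore is at about (317.5,194.4) and (318,147.5).

Run:
```python
from h import *
k=get_calibration("wrist")
Cs=[(k,*(lambda z:(z['R'],z['t']))(np.load(f'd{i}.npz'))) for i in range(4)]
uv=[(317.5,191.0),(317.2,141.7),(317.5,194.4),(318,147.5)]
print('tip',tri(list(zip(Cs[:2],uv[:2]))),'hub',tri(list(zip(Cs[2:],uv[2:]))))
for i,z in enumerate((102,102,38,38)):print(i,atz(Cs[i],uv[i],z))
# post axis check: pot rim, hub via outlines
g=cv2.cvtColor(cv2.imread('pics/v2.png'),6)
for j,(p,q) in enumerate(((450,58.),(452.2,58.5))):pass
for i in (2,3):
    g=cv2.cvtColor(cv2.imread(f'pics/v{i}.png'),6)
    m=cv2.inRange(g,150,255);cs,_=cv2.findContours(m,cv2.RETR_CCOMP,cv2.CHAIN_APPROX_NONE)
    for c in cs:
        if 200<cv2.contourArea(c)<6000:
            e=cv2.fitEllipse(c);
            if abs(e[0][0]-317)<30 and 100<e[0][1]<240:print(i,e)
print(get_obs()['grip_width'])
```

```text
tip [489.92551109 294.51301077 108.46824142] hub [452.2010271   56.54731079  33.43195018]
0 [490.21957472 292.78970601 102.        ]
1 [489.6046734  293.82690143 102.        ]
2 [452.21295537  57.82452346  38.        ]
3 [452.20061125  57.11285437  38.        ]
2 ((316.6493225097656, 185.4884033203125), (56.57194900512695, 58.907100677490234), 3.282679796218872)
2 ((315.59356689453125, 193.14202880859375), (19.203460693359375, 24.075855255126953), 49.9905891418457)
3 ((317.17681884765625, 141.6450653076172), (59.619178771972656, 60.637939453125), 8.623997688293457)
3 ((316.5877990722656, 145.77894592285156), (22.31793975830078, 24.968154907226562), 50.0177001953125)
85.03662231988524
```

Run:
```python
from h import *
import station
print(getattr(station,'grasp_offset',None),get_obs().keys())
goto([452.2,57.5,80],[180,0,90]);move_l([452.2,57.5,11],speed=60);wait(.2)
print(get_obs()['tcp_pos'],get_obs()['wrist_force'])
grip(30,80);wait(.3);o=get_obs();print(o['grip_width'],o['grip_force'],o['tcp_pos'],o['wrist_force'])
move_l([452.2,57.5,170],speed=120);wait(.3)
o=get_obs();print(o['t'],o['grip_width'],o['grip_force'],o['tcp_pos'],o['wrist_force'])
C=cam("wrist");im=get_image("wrist");cv2.imwrite('pics/g.png',im[:,:,::-1])
print([proj(C,np.array(o['tcp_pos'])+[0,0,z]) for z in (27,-11)])
cv2.imwrite('pics/gc.png',cv2.resize(im[150:350,200:440,::-1],(720,600),interpolation=2))
```

```text
18.700000000000003 dict_keys(['t', 'joint_pos', 'qvel', 'effort', 'tcp_pos', 'ee_rot', 'wrist_force', 'moment', 'grip_force', 'grip_width'])
[452.58423729  57.50862553  11.40483156] [-0.36391989 -0.55767635  1.0298813 ]
37.160275846660085 81.01071915662033 [452.94901772  57.46548122  11.48314745] [0.98426298 0.01735945 5.79340299]
14.2667 37.43986393437707 80.23092295305105 [451.965912    57.4979602  169.59103851] [-0.18645186 -0.14202661 -2.2887016 ]
[array([317.52920162, 276.56400987]), array([317.74932933, 239.23305676])]
```

View pics/gc.png

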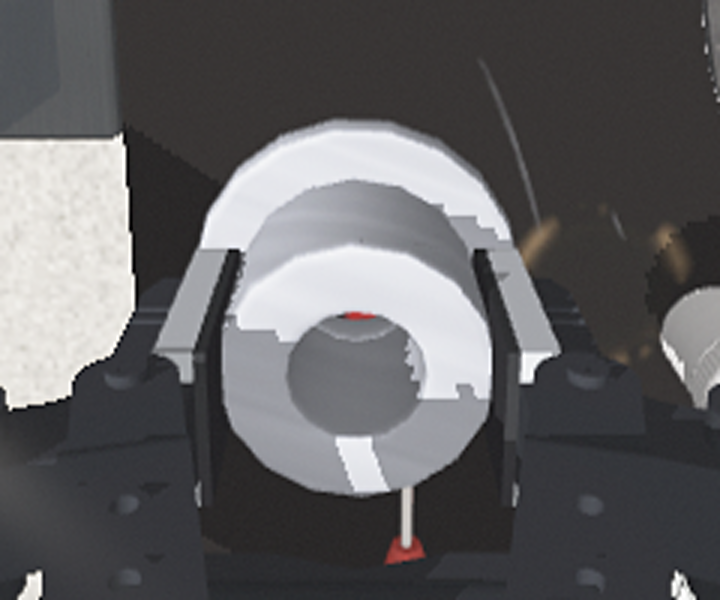

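The collar is held square, with the hub top centred at about (318.5,274) and the flange below the tips. Now I'll carry it over the post and lower it with force monitoring.

Run:
```python
from h import *
goto([425,180,190],[180,0,90]);goto([490,293,150],[180,0,90]);wait(.5)
b=np.mean([(wait(.05),get_obs()['wrist_force'])[1] for _ in range(8)],0);np.save('tare.npy',b)
print('tare',b)
z=116;move_l([490,293,z],speed=60)
while z>84:
    z-=2;move_l([490,293,z],speed=25);wait(.1)
    o=get_obs();f=np.array(o['wrist_force'])-b
    print(z,np.round(o['tcp_pos'],1),np.round(f,1),np.round(o['moment'],2))
    if abs(f[2])>8 or np.hypot(*f[:2])>12:break
print(o['t'],o['grip_width'])
C=cam("wrist");im=get_image("wrist");cv2.imwrite('pics/h.png',im[:,:,::-1])
cv2.imwrite('pics/hc.png',cv2.resize(im[150:350,200:440,::-1],(720,600),interpolation=2))
```

```text
tare [-0.28435116  0.14131806 -2.1936555 ]
114 [490.2 293.1 114.3] [ 1.2 -0.4  0. ] [ 0.02  0.03 -0.01]
112 [490. 293. 112.] [-0.1  0.1  0. ] [-0.   -0.02  0.  ]
110 [490.  293.  109.9] [0.5 0.7 0.5] [-0.05 -0.02 -0.01]
108 [490. 293. 108.] [ 0.6 -0.9  1. ] [-0.01 -0.06 -0.02]
106 [489.9 293.  105.9] [-0.6  0.2  0.1] [ 0.    0.03 -0.01]
104 [490.  293.  103.9] [ 0.5 -0.3 -0.8] [ 0.    0.03 -0.03]
102 [490.  293.  101.9] [-0.2  0.7 -0.4] [-0.02 -0.04  0.01]
100 [490.  293.   99.9] [ 0.7  0.1 -0.3] [0.02 0.02 0.  ]
98 [490.  293.   97.9] [-0.3  0.3 -0.2] [ 0.06 -0.01 -0.02]
96 [490. 293.  96.] [ 0.8 -0.3  1. ] [ 0.02  0.04 -0.02]
94 [490. 293.  94.] [ 0.4  0.6 -0.4] [ 0.01 -0.04 -0.01]
92 [490. 293.  92.] [-0.3  0.1 -0.1] [-0.03  0.04 -0.02]
90 [490.  293.   89.9] [-0.9  0.2  0.4] [ 0.02 -0.01  0.04]
88 [490.  293.   87.9] [ 0.2 -1.4 -0.1] [-0.03  0.06  0.02]
86 [490. 293.  86.] [-0.5 -0.7 -0.1] [ 0.02 -0.07 -0.01]
84 [490. 293.  84.] [ 0.2 -0.3 -0.1] [-0.05 -0.01  0.01]
22.7167 37.43217975711118
```

View pics/hc.png

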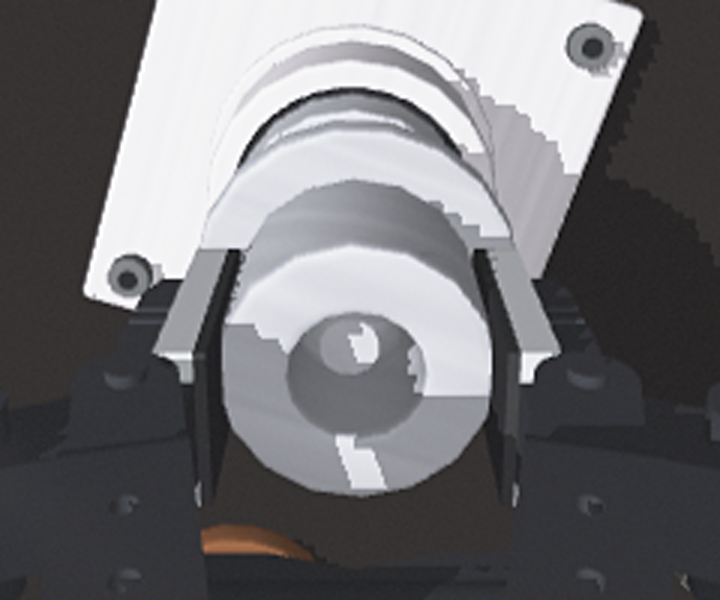

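The post tip shows inside the bore at about (350,345) in the crop, with no side force. I'll go on down to the seat and press by force.

Run:
```python
from h import *
b=np.load('tare.npy')
def F(n):
    L=[]
    for _ in range(n):wait(.03);L.append(np.array(get_obs()['wrist_force'])-b)
    return np.mean(L,0)
z=84;z0=None;move_l([490,293,70],speed=25) if abs(F(4)[2])<3 else None
z=70
while z>54:
    z-=1;move_l([490,293,z],speed=15);wait(.1);f=F(8);o=get_obs()
    print(z,np.round(o['tcp_pos'],1),np.round(f,1),np.round(o['moment'],2),round(o['grip_width'],2))
    if z0 is None and f[2]>2:z0=z
    if f[2]>12 or np.hypot(*f[:2])>10 or (z0 and z0-z>=8):break
print(o['t'])
wait(.5);print(F(10))
im=get_image("wrist");cv2.imwrite('pics/i.png',im[:,:,::-1])
cv2.imwrite('pics/ic.png',cv2.resize(im[150:350,200:440,::-1],(720,600),interpolation=2))
```

```text
69 [490.  293.   69.1] [ 0.4 -0.3 -0.1] [-0.02 -0.   -0.  ] 37.56
68 [490. 293.  68.] [ 0.2 -0.   0. ] [-0.01  0.    0.02] 37.5
67 [490. 293.  67.] [ 0.2 -0.1  0.3] [-0.01 -0.01 -0.02] 37.52
66 [490. 293.  66.] [ 0.1 -0.1  0.1] [-0.03  0.05 -0.02] 37.59
65 [490.2 293.1  65.2] [-0.1 -0.2  3. ] [-0.02  0.12  0.05] 37.63
64 [490.2 293.1  64.2] [-0.1 -0.2  4.5] [-0.02  0.08  0.  ] 37.41
63 [490.2 293.1  63.2] [ 0.1 -0.2  6. ] [0.04 0.05 0.  ] 37.67
62 [490.2 293.1  62.3] [-0.2 -0.   7.6] [-0.    0.13 -0.05] 37.67
61 [490.2 293.1  61.5] [-0.7 -0.6  8.6] [-0.13  0.23  0.04] 37.34
60 [490.3 293.1  60.7] [-1.1 -0.8  9.8] [-0.09  0.34  0.  ] 37.52
59 [490.3 293.1  60. ] [-1.3 -0.6 10.6] [-0.14  0.34  0.07] 37.37
58 [490.3 293.1  59.2] [-2.  -1.1 12. ] [-0.14  0.42  0.04] 37.38
57 [490.3 293.1  58.4] [-2.9 -1.1 13.3] [-0.21  0.47  0.03] 37.46
31.625
[-2.61317791 -1.33835715 13.48961018]
```

View pics/ic.png

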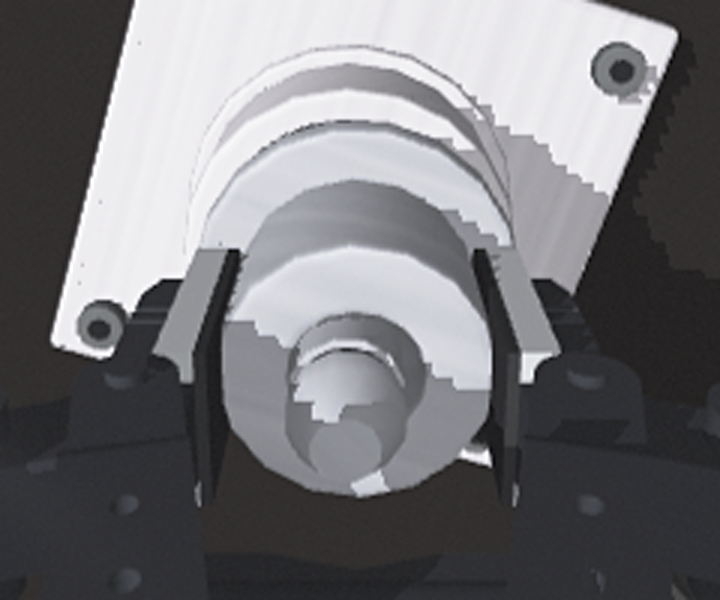

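The post touches the bore's left side (side force −2.6 N, about 1 mm off in x), and the groove shows clear. I'll re-centre gently while holding the push.

Run:
```python
from h import *
b=np.load('tare.npy')
def F(n):
    L=[]
    for _ in range(n):wait(.03);L.append(np.array(get_obs()['wrist_force'])-b)
    return np.mean(L,0)
for x,y in ((489.5,292.7),(489,292.6),(488.7,292.6)):
    move_l([x,y,57],speed=5);wait(.3);f=F(10);o=get_obs()
    print(x,y,np.round(o['tcp_pos'],2),np.round(f,1),np.round(o['moment'],2))
wait(1.2);f=F(20);o=get_obs();print(o['t'],f,o['tcp_pos'],o['grip_force'],o['grip_width'])
im=get_image("wrist");cv2.imwrite('pics/jc.png',cv2.resize(im[150:350,200:440,::-1],(720,600),interpolation=2))
```

```text
489.5 292.7 [490.25 293.11  58.59] [-1.9 -1.  13. ] [-0.18  0.39  0.01]
489 292.6 [490.21 293.1   58.75] [-0.9 -0.7 12.3] [-0.08  0.33  0.  ]
488.7 292.6 [490.21 293.12  58.84] [-0.6 -0.4 12.7] [-0.09  0.28  0.05]
37.0417 [-0.5806433  -0.91123842 12.53220063] [490.22083115 293.14973611  58.87895911] 81.77064415314817 37.308166076236475
```

View pics/jc.png

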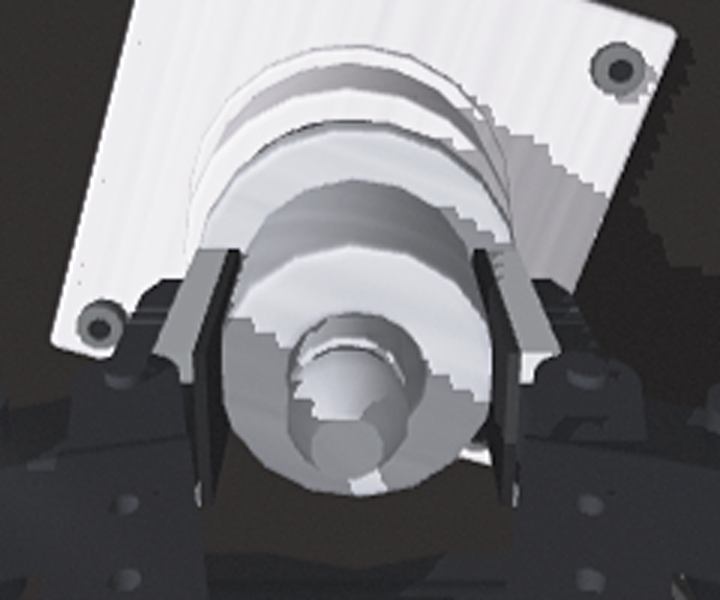

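The flange is flat on the seat, which is about 6.5 mm down. The push is 12.5 N, the side force about 1 N and the grip 80 N, and nothing is moving, so I'm handing it in.

```bash
python3 -c "
from station import *
print(sign_off())"
```

```text
the job is handed in; nothing more can be done
None
```

The tall-hubbed collar is on the post and still gripped, pressed down on the seat at about 12.5 N with the seat roughly 6.5 mm down and the clip groove clear above the hub; the job is handed in, with no verdict returned.

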